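# Switch off the test panel and find its concealed battery catch

## Task

Without picking anything up, push the toggle switch on the brown test panel fully over away from the robot to switch it off. Then feel gently across the row of four identical flush discs for the one that gives, and press that disc fully home so that its linkage raises the battery door; do not touch the door itself. Leave everything else where it is and finish with the hand clear.

Things in the scene. Friction and masses are not known exactly. Their poses are not given: they have to be found in the camera images.
- panel: fixed brown bakelite test panel, a flat box 220 (x) x 320 (y) x 60 mm high. Origin at the centre of its underside; x points away from the robot across the panel, y to the left along the row of discs, z up; its yaw varies. Four discs in a row near its robot-side edge; on its far half the toggle (right), an insulator and the battery door (left).
- spot1 (a point): centre of the top of disc 1 of 4, counted from the right (panel x = -45, y = -108, z = 59 mm; the point is fixed to the panel and does not sink). Brown, 56 mm across in a 57 mm bore, top 1 mm below the panel's face. Dead or the catch: all four look the same. Put the closed fingertips wholly inside the disc: nearer the rim they land on the rigid panel.
- spot2 (a point): centre of the top of disc 2 of 4, counted from the right (panel x = -45, y = -36, z = 59 mm; the point is fixed to the panel and does not sink). Brown, 56 mm across in a 57 mm bore, top 1 mm below the panel's face. Dead or the catch: all four look the same. Put the closed fingertips wholly inside the disc: nearer the rim they land on the rigid panel.
- spot3 (a point): centre of the top of disc 3 of 4, counted from the right (panel x = -45, y = 36, z = 59 mm; the point is fixed to the panel and does not sink). Brown, 56 mm across in a 57 mm bore, top 1 mm below the panel's face. Dead or the catch: all four look the same. Put the closed fingertips wholly inside the disc: nearer the rim they land on the rigid panel.
- spot4 (a point): centre of the top of disc 4 of 4, counted from the right (panel x = -45, y = 108, z = 59 mm; the point is fixed to the panel and does not sink). Brown, 56 mm across in a 57 mm bore, top 1 mm below the panel's face. Dead or the catch: all four look the same. Put the closed fingertips wholly inside the disc: nearer the rim they land on the rigid panel.
- catch (a joint): how far the catch disc is pressed in, m: 0 as found, 0.008 fully home. It is one of the four discs, which one changes from run to run; the other three are dead: on stiff rubber, they give only 1.7 mm at 10 N, 3 mm at most, and spring back. The catch sinks under about 4 to 8 N and stays where it is pushed.
- toggle (a joint): angle of the toggle lever, rad: 0 leaning towards the robot (on), 1.0 leaning fully away (off), upright at 0.5; it swings in the panel's x-z plane, stays where it is left and starts between 0 and 0.2.
- toggle_tip (a point): centre of the black ball, 26 mm across, at the tip of the toggle lever: 50 mm from the pivot, which lies at panel x = 60, y = -100, z = 82 mm. Below it a black block 70 (x) x 50 (y) x 25 mm high stands on the panel. Over the swing the ball goes from 24 mm on the robot's side of the pivot to 24 mm beyond it, about 126 to 132 mm above the desk. About 1 to 2 N at the ball moves it.
- door: brown battery door, a plate 66 (x) x 96 (y) x 3 mm lying on the panel's far left part, hinged along its far edge. Origin at the middle of the hinge; z is normal to the plate. Linked to the catch: it rises as the catch goes in, to about 0.88 rad (near edge about 50 mm above the panel) at full press, and stays.
- rotor: loose brass steam turbine rotor, 82 mm across, 48 mm high, lying flat beside the panel. Not to be disturbed.
- pipe: loose chromed exhaust pipe, 24 mm thick, about 190 mm long, on the desk beyond the panel. Not to be disturbed.
- insulator: loose white porcelain insulator, 38 mm across, 52 mm high, standing on the panel between toggle and battery door. Not to be disturbed.
- tap: loose small steel cylinder drain tap, 50 mm high, on the desk beyond the panel. Not to be disturbed.
- oil: loose small jar, 44 mm across, 75 mm high, on the desk beside the panel. Not to be disturbed.
- driver: loose screwdriver lying on the desk between the robot and the panel. Not to be disturbed.

How it is judged:
By the outcome, as a careful person would: the job done as asked, in the order asked, and still so for the second after the job is handed in, with the robot touching nothing.
It also fails if it takes over 45 s, if anything falls off the work surface, if the arm or the gripper's body presses on something with over 40 N, if the wrist force passes 120 N, or if a joint passes its speed limit or range.

## Robot

A 6-joint arm with a two-finger parallel gripper is mounted at the origin on the work surface. World frame = base frame: x ahead of the robot, y to its left, z up, the work surface at z = 0. Lengths are in m, angles in degrees, forces in N, time in s.
With the tool pointing down it reaches from about 0.3 to 0.825 m from the base axis. Payload 5.4 kg.
Tool frame: the origin (TCP) lies on the mounting face of the last link; the fingertips stand 190 mm ahead of it and the grasp point (between the pads) lies 171 mm ahead of it (ctrl.tip_reach is the distance from the TCP to the fingertips, in m); x points along the fingers, y is the direction in which the jaws open and shut, and the axes are right-handed (so a half turn about x gives the same grasp; the last joint's range is limited). The gripper opens to 92 mm and grips with 3 to 60 N. Pads are 20 mm wide; open, the fingers measure 128 mm over their backs; the gripper's body (75 mm by 189 mm) begins 69 mm behind the grasp point.
Start: joints at [51.331, 9.076, 91.501, -0, 79.423, -12.038], TCP at [0.258, 0.514, 0.405] pointing down, gripper open.
Joint ranges: [-166.64, 166.64], [-54.1, 131.32], [10.49, 154.53], [-73.88, 253.88], [9.74, 151.15], [-171.62, 171.62]. Speed limits (degrees/s): [147.25, 147.25, 180, 180, 180, 180].

## Interface

Orientations are given as [roll, pitch, yaw] about the fixed x, y, z axes, in that order (R = Rz(yaw) Ry(pitch) Rx(roll)).
In Python, from bench import sensors, cams, ctrl gives the robot as it stands.
- The arm moves only by the tool move_arm, never from a script. Its argument "deltas" is a list of rows, each a list of 7 numbers: the opening, from 0 (shut) to 1 (fully open), then the shift along the tool's x, y, z in mm, then the turn, a rotation vector about the tool's x, y, z in rad. A call has 1 to 12 rows; each row is the pose to reach, as a shift and turn from the pose measured when the call began, along the tool's axes at that moment; what a row does not reach only later rows make up. A row lasts 1/10 s, in which the tool goes at most 50 mm and 8.59 degrees, less where a joint would pass 70% of its speed; a pose out of reach is approached as far as the arm can. A call with a gripper value outside its range is refused whole. The fingers move at their own pace and stop on an object; the grip force is fixed at half the most. Time passes only in rows, so rows that repeat a pose let the fingers close. It gives the time, the measured TCP pose, the force and the opening at its end, in the units of the state.
- sensors.observe(): the state, without advancing time (a new reading comes with each control period).
- cams.read_camera(name): name is "side" or "top" or "wrist"; returns a dict with "pixels" (384x512x3 uint8, blue, green, red), "range_z" (384x512 float32, m along the optical axis (not along the pixel's ray), 0 where there is no reading), "intrinsics" (3x3 intrinsics, pixels), "distortion" ([k1, k2, p1, p2, k3] as OpenCV has them; the pictures are not rectified), "world_from_camera" (4x4, takes a point from camera to world coordinates); the wrist camera has in their place "hand_eye" (4x4, takes a point from camera to tool coordinates, whose origin is the TCP and whose axes are the tool frame's). Camera axes: x right, y up, looking along -z (the intrinsics and any distortion apply to the point x, -y, -z); pixel columns grow to the right and rows downward; lengths in m; the calibration is good to about 2 mm. A picture is of the moment at which its call begins: read the wrist's pose just before it.
- ctrl.sign_off(): hands the job in, once; it reports no verdict.
The state is a dict: "time": time; "joint_positions": joint angles; "qvel": joint speeds; "effort": joint torques, N m; "ee_pos": TCP position; "tool_rot": TCP orientation; "contact_force": force on the tool from outside, world axes, zero at the start; "wrist_torque": the same for the moment, N m; "opening": finger opening in m.
Only numpy, scipy, OpenCV 4.12 (cv2) and the standard library are available. Lean on these libraries where they do the work, as an engineer would, in place of code of your own. Each camera call takes 0.05 s, during which the arm holds its last target. There are 200 camera calls.

## Working session

There is one attempt and no reset: what is moved stays moved. The work goes in short steps, Python scripts to look and compute and a tool call to move; the robot and the scene stay as the last step left them, time stands still between calls to the robot, and variables do not carry over. Pictures are saved under pics/ and viewed, about 8 in all and at most 12, crops included, and the job is handed in when it is done.

Besides the shell and the picture viewer there is one more tool, called after ">>>" as a command line: name --pt "numbers of a row" for each row, then --argument value for the rest. move_arm: Moves the arm, as the interface text tells. Its arguments: {"type":"object","properties":{"deltas":{"type":"array","items":{"type":"array","items":{"type":"number"}}}},"required":["deltas"]}

```bash
mkdir -p pics; python3 - <<'E'
from bench import sensors,cams,ctrl
import cv2,numpy as np
s=sensors.observe(); print(s, ctrl.tip_reach)
for n in("top","side"):
    d=cams.read_camera(n); cv2.imwrite(f"pics/{n}0.png",d["pixels"]); np.savez(f"{n}0.npz",**d)
    print(n,d["intrinsics"],d["distortion"],d["world_from_camera"])
E
```

```text
{'time': 0.0, 'joint_positions': array([ 5.13319024e+01,  9.11179605e+00,  9.15711645e+01, -4.79918283e-04,
        7.94224085e+01, -1.20376986e+01]), 'qvel': array([-0.04168315,  0.11403547,  0.09666539,  0.08826787, -0.08650851,
       -0.05318108]), 'effort': array([-5.04108243e-05, -3.85550916e+01, -3.22118819e+01,  7.02351658e-02,
        3.75316653e-02, -1.47847222e-04]), 'ee_pos': array([0.25757715, 0.51377317, 0.40373579]), 'tool_rot': array([-101.78126137,   89.89462992, -128.41157184]), 'contact_force': array([-0.98827301, -0.25182076,  0.29262146]), 'wrist_torque': array([-0.0275724 , -0.01807477, -0.04658452]), 'opening': 0.0920040463535061} 0.1901
top [[430.48632874   0.         249.83455931]
 [  0.         430.48632874 198.48030422]
 [  0.           0.           1.        ]] [-0.03487608  0.          0.          0.          0.        ] [[ 0.07274896  0.97646366 -0.20304261  0.35228721]
 [-0.99734162  0.07207338 -0.01072943  0.01913023]
 [ 0.00415707  0.2032834   0.97911112  1.10406552]
 [ 0.          0.          0.          1.        ]]
side [[429.47927819   0.         251.6162614 ]
 [  0.         429.47927819 191.98711391]
 [  0.           0.           1.        ]] [0.02816617 0.         0.         0.         0.        ] [[ 0.8771826   0.34455968 -0.3344089   0.2376845 ]
 [-0.48006715  0.61587935 -0.62468244 -0.61212265]
 [-0.00928484  0.70849929  0.70565044  0.83143536]
 [ 0.          0.          0.          1.        ]]
```

View pics/top0.png

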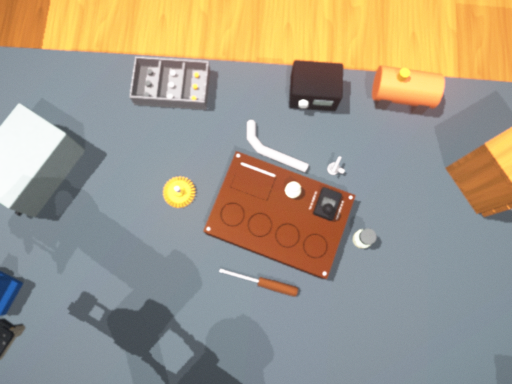

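View pics/side0.png

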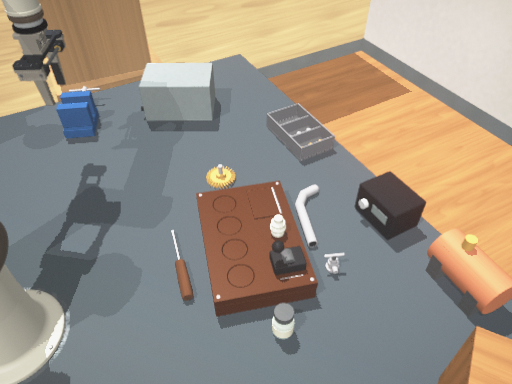

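Both views show the panel. In the top view its corners are near (238,155), (354,196), (326,275) and (206,231). The discs run from (315,245), disc 1, to (232,214), disc 4, and the toggle is near (328,204).

```bash
cat > h.py <<'E'
import numpy as np,cv2
def world(d,W=None):
    """world point per pixel from range image"""
    W=d["world_from_camera"] if W is None else W
    h,w=d["range_z"].shape
    uv=np.stack(np.meshgrid(np.arange(w),np.arange(h)),-1).reshape(-1,1,2).astype(float)
    n=cv2.undistortPoints(uv,d["intrinsics"],d["distortion"]).reshape(h,w,2)
    z=d["range_z"]; P=np.stack([n[...,0]*z,-n[...,1]*z,-z,np.ones_like(z)],-1)
    return (P@np.array(W).T)[...,:3]
def ray(d,uv,z,W=None):
    W=d["world_from_camera"] if W is None else W
    n=cv2.undistortPoints(np.array(uv,float).reshape(-1,1,2),d["intrinsics"],d["distortion"]).reshape(-1,2)
    v=np.c_[n[:,0],-n[:,1],-np.ones(len(n))]@W[:3,:3].T
    return W[:3,3]+v*((z-W[2,3])/v[:,2])[:,None]
E
python3 - <<'E'
from h import *
for n in("top","side"):
    d=dict(np.load(n+"0.npz")); P=world(d); hsv=cv2.cvtColor(d["pixels"],cv2.COLOR_BGR2HSV)
    r=(P[...,0]>.3)&(P[...,0]<.8)&(abs(P[...,1])<.35)
    brown=((hsv[...,0]<14)|(hsv[...,0]>172))&(hsv[...,1]>90)
    m=(brown&r&(abs(P[...,2]-.06)<.012)).astype(np.uint8)
    m=cv2.morphologyEx(m,cv2.MORPH_OPEN,np.ones((3,3)))
    c=max(cv2.findContours(m,0,2)[0],key=cv2.contourArea)[:,0]
    q=ray(d,c,.06)[:,:2].astype(np.float32)
    (cx,cy),sz,a=cv2.minAreaRect(q*1000); box=cv2.boxPoints(((cx,cy),sz,a))
    print(n,cx,cy,sz,a,box.tolist(),"z",np.median(P[m>0][:,2]))
    hi=r&(P[...,2]>.1)
    dark=(hsv[...,2]<60)&r&(P[...,2]>.095)&(P[...,2]<.2)
    print(" black pts",dark.sum(),P[dark].mean(0),P[dark].max(0))
    k=dark&(P[...,2]>P[dark][:,2].max()-.014); print(" ball",P[k].mean(0),np.argwhere(k).mean(0))
d=dict(np.load("top0.npz")); print(ray(d,[(315,245),(287,235),(260,224),(232,214)],.059).round(3))
E
```

```text
top 537.82177734375 -45.079071044921875 (319.4328308105469, 221.3492431640625) 73.13964080810547 [[385.58038330078125, -165.8299102783203], [597.4148559570312, -230.0300750732422], [690.0631713867188, 75.67176818847656], [478.22869873046875, 139.87193298339844]] z 0.05988068649374123
 black pts 13 [ 0.53747337 -0.1565776   0.13186426] [ 0.54370422 -0.14230537  0.13484816]
 ball [ 0.5378467  -0.15681336  0.13284503] [211.08333333 330.41666667]
side 534.6739501953125 -51.07710266113281 (325.75244140625, 219.19566345214844) 73.13533020019531 [[382.5372314453125, -175.15280151367188], [592.305908203125, -238.74411010742188], [686.8106689453125, 72.99859619140625], [477.0419921875, 136.58990478515625]] z 0.05860792491917466
 black pts 2 [ 0.53594205 -0.16358184  0.12642149] [ 0.54015915 -0.16074212  0.12699082]
 ball [ 0.53594205 -0.16358184  0.12642149] [251.  277.5]
[[ 0.466 -0.136  0.059]
 [ 0.485 -0.066  0.059]
 [ 0.507  0.001  0.059]
 [ 0.527  0.072  0.059]]
```

```bash
cat >> h.py <<'E'
from scipy.spatial.transform import Rotation as R
C=np.array([.537,-.046,0]); YAW=-16.86
def pw(x,y,z): return C+R.from_euler('z',YAW,degrees=True).apply([x/1e3,y/1e3,z/1e3])
def rot(s): return R.from_euler('xyz',s["tool_rot"],degrees=True)
def goal(s,tip,sgn=1,reach=.1901,spin=0):
    """delta row for fingertips at world tip, tool x down, jaw axis along panel y (sgn)"""
    px=R.from_euler('z',YAW+spin,degrees=True).as_matrix(); X=np.array([0,0,-1.]); Y=sgn*px[:,1]
    G=R.from_matrix(np.c_[X,Y,np.cross(X,Y)]); T=rot(s)
    dp=T.inv().apply(tip+np.array([0,0,reach])-s["ee_pos"])*1e3
    return dp.round(1),(T.inv()*G).as_rotvec().round(3)
E
python3 - <<'E'
from h import *; from bench import sensors
s=sensors.observe(); print(rot(s).as_matrix().round(2))
for g in(1,-1): print(goal(s,pw(-10,-100,200),g))
d=dict(np.load("top0.npz"));P=world(d)
for u,v in((293,190),(328,204)): print(R.from_euler('z',-YAW,degrees=True).apply(P[v,u]-C).round(3))
E
```

```text
[[-0.    0.45  0.89]
 [-0.    0.89 -0.45]
 [-1.   -0.   -0.  ]]
(array([  14.4, -475.4,  507.8]), array([-0.17 , -0.   ,  0.002]))
(array([  14.4, -475.4,  507.8]), array([2.971e+00, 2.000e-03, 1.000e-03]))
[ 0.054 -0.009  0.111]
[ 0.046 -0.095  0.136]
```

>>> move_arm --pt "0 0 -34 36 -0.02 0 0" --pt "0 0 -68 73 -0.04 0 0" --pt "0 0 -102 109 -0.06 0 0" --pt "0 0 -136 145 -0.08 0 0" --pt "0 0 -170 181 -0.1 0 0" --pt "0 0 -204 218 -0.12 0 0" --pt "0 0 -238 254 -0.14 0 0" --pt "0 0 -272 290 -0.16 0 0" --pt "0 0 -306 326 -0.17 0 0" --pt "0 0 -340 363 -0.17 0 0" --pt "0 0 -374 399 -0.17 0 0" --pt "0 0 -408 435 -0.17 0 0"

```text
time: 1.3
ee_pos: [0.4637, -0.048, 0.4042]
tool_rot: [-116.3, 89.9, -133.2]
contact_force: [0.5, -0.2, 1.0]
opening: 0.0002
```

>>> move_arm --pt "0 0 0 0 0 0 0" --pt "0 0 0 0 0 0 0"

```text
time: 1.5
ee_pos: [0.4635, -0.0487, 0.4035]
tool_rot: [-161.7, 89.9, -178.8]
contact_force: [-0.3, 0.4, -0.1]
opening: 0.0003
```

```bash
python3 - <<'E'
from h import *; from bench import sensors,cams
s=sensors.observe(); print(s["time"],s["ee_pos"],s["contact_force"],s["opening"]); 
d=cams.read_camera("wrist"); T=np.eye(4);T[:3,:3]=rot(s).as_matrix();T[:3,3]=s["ee_pos"]
W=T@d["hand_eye"]; np.savez("w1.npz",W=W,**d); cv2.imwrite("pics/w1.png",d["pixels"])
print(goal(s,pw(-10,-100,200)))
E
```

```text
1.5 [ 0.46354768 -0.04868857  0.40354752] [-0.32512766  0.35493667 -0.11650326] 0.0002514467947858226
(array([ 13.4, -75.9,  59.8]), array([-0.004, -0.002,  0.001]))
```

View pics/w1.png

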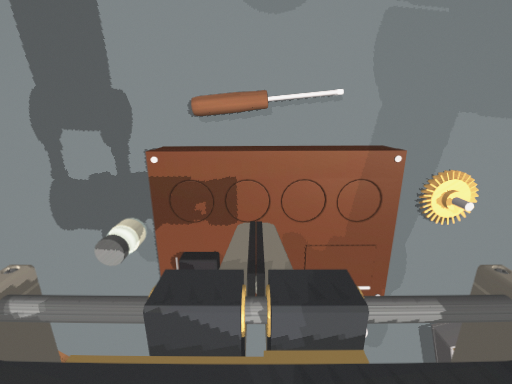

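The wrist view shows the four discs at (191,201), (247,201), (303,201) and (359,201). Disc 1 is at the left, and the toggle block is at (200,262).

```bash
python3 - <<'E'
from h import *
d=dict(np.load("w1.npz")); q=ray(d,[(191,201),(247,201),(303,201),(359,201)],.059,d["W"]); print(q.round(4))
for y in(-108,-36,36,108): print(pw(-45,y,59).round(4))
v=q[3]-q[0]; print(np.degrees(np.arctan2(-v[0],v[1])),np.hypot(*v[:2]), q.mean(0),pw(-45,0,59))
E
```

```text
[[ 0.4633 -0.1362  0.059 ]
 [ 0.4845 -0.0671  0.059 ]
 [ 0.5058  0.002   0.059 ]
 [ 0.5272  0.0713  0.059 ]]
[ 0.4626 -0.1363  0.059 ]
[ 0.4835 -0.0674  0.059 ]
[0.5044 0.0015 0.059 ]
[0.5253 0.0704 0.059 ]
-17.12391087888126 0.21721712018952516 [ 0.49520784 -0.03249479  0.059     ] [ 0.49393427 -0.03294846  0.059     ]
```

>>> move_arm --pt "0 7 -40 30 0 0 0" --pt "0 13 -76 60 0 0 0" --pt "0 50 -76 60 0 0 0" --pt "0 85 -76 60 0 0 0" --pt "0 102 -76 60 0 0 0" --pt "0 102 -76 60 0 0 0"

```text
time: 2.15
ee_pos: [0.4971, -0.1353, 0.2985]
tool_rot: [173.4, 89.5, 156.6]
contact_force: [0.8, -0.1, -0.2]
opening: 0.0004
```

```bash
python3 - <<'E'
from h import *; from bench import sensors,cams
s=sensors.observe(); print(s["ee_pos"],s["contact_force"])
print(goal(s,pw(-10,-100,113)))
E
```

```text
[ 0.49710004 -0.13532642  0.29845612] [ 0.79517359 -0.12187366 -0.17396613]
(array([-4.7, -2.9,  2.2]), array([ 0.001, -0.009, -0.001]))
```

>>> move_arm --pt "0 -5 -3 2 0 -0.009 0" --pt "0 -5 -3 12 0 -0.009 0" --pt "0 -5 -3 22 0 -0.009 0" --pt "0 -5 -3 32 0 -0.009 0" --pt "0 -5 -3 42 0 -0.009 0" --pt "0 -5 -3 50 0 -0.009 0" --pt "0 -5 -3 56 0 -0.009 0" --pt "0 -5 -3 62 0 -0.009 0" --pt "0 -5 -3 62 0 -0.009 0"

```text
time: 3.05
ee_pos: [0.5563, -0.1564, 0.3028]
tool_rot: [49.7, 89.9, 32.8]
contact_force: [-0.6, -0.8, 0.1]
opening: 0.0006
```

```bash
python3 - <<'E'
from h import *; from bench import sensors,cams
s=sensors.observe(); r=R.from_euler('z',-YAW,degrees=True); print(r.apply(s["contact_force"]),rot(s).as_matrix()[:,0])
print("tip panel mm",r.apply(s["ee_pos"]+rot(s).apply([.1901,0,0])-C)*1e3)
E
```

```text
[-0.33908503 -0.91794247  0.07406392] [ 1.14189836e-03  7.37312188e-04 -9.99999076e-01]
tip panel mm [ 50.63485277 -99.88621721 112.67061134]
```

>>> move_arm --pt "0 0 0 4 0 0 0" --pt "0 0 0 8 0 0 0" --pt "0 0 0 10 0 0 0" --pt "0 0 0 10 0 0 0"

```text
time: 3.45
ee_pos: [0.5659, -0.1593, 0.3025]
tool_rot: [63.0, 89.9, 46.2]
contact_force: [-0.6, 0.2, -0.4]
opening: 0.0004
```

>>> move_arm --pt "0 0 0 3 0 0 0" --pt "0 0 0 3 0 0 0"

```text
time: 3.65
ee_pos: [0.5682, -0.1599, 0.3022]
tool_rot: [161.8, 89.8, 145.0]
contact_force: [-6.5, 1.4, 2.4]
opening: 0.0004
```

>>> move_arm --pt "0 0 0 3 0 0 0" --pt "0 0 0 3 0 0 0"

```text
time: 3.85
ee_pos: [0.5697, -0.1604, 0.3021]
tool_rot: [174.0, 89.3, 157.2]
contact_force: [-13.0, 3.6, 8.6]
opening: 0.0007
```

```bash
python3 - <<'E'
from h import *; from bench import sensors,cams
s=sensors.observe(); r=R.from_euler('z',-YAW,degrees=True); print(r.apply(s["contact_force"]))
print("tip panel mm",r.apply(s["ee_pos"]+rot(s).apply([.1901,0,0])-C)*1e3)
d=cams.read_camera("side"); cv2.imwrite("pics/s1.png",cv2.resize(d["pixels"][150:320,180:340],None,fx=3.5,fy=3.5))
E
```

```text
[-13.50318772  -0.3341363    8.61772415]
tip panel mm [ 62.32324284 -99.73086638 112.06074634]
```

View pics/s1.png

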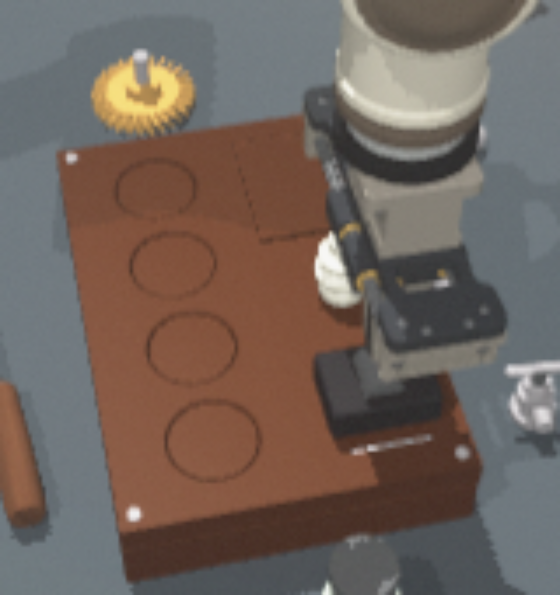

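The tip is at panel x = 62 against a predicted 61, with a firm 13 N stop, so the lever is fully over. The crop shows the insulator and the rest still in place. I'll retreat to above disc 1.

>>> move_arm --pt "0 0 0 -20 0 0 0" --pt "0 0 -2 -55 0 0 0" --pt "0 0 -8 -90 0 0 0" --pt "0 20 -8 -106 0 0.01 0" --pt "0 30 -8 -106 0 0.01 0" --pt "0 30 -8 -106 0 0.01 0" --pt "0 30 -8 -106 0 0.01 0"

```text
time: 4.6
ee_pos: [0.4667, -0.1378, 0.274]
tool_rot: [177.4, 88.9, 160.6]
contact_force: [0.1, -0.2, -0.1]
opening: 0.0004
```

```bash
cat > st.py <<'E'
import sys
from h import *; from bench import sensors
s=sensors.observe(); r=R.from_euler('z',-YAW,degrees=True)
print(s["time"],"F",s["contact_force"].round(1),"tip panel mm",(r.apply(s["ee_pos"]+rot(s).apply([.1901,0,0])-C)*1e3).round(1))
print(goal(s,pw(*map(float,sys.argv[1:4]))))
E
python3 st.py -44 -108 63; python3 - <<'E'
from h import *; from bench import cams
d=cams.read_camera("top"); cv2.imwrite("pics/t1.png",cv2.resize(d["pixels"][140:300,190:390],None,fx=4,fy=4,interpolation=cv2.INTER_CUBIC))
E
```

```text
4.6 F [ 0.1 -0.2 -0.1] tip panel mm [ -44.4 -108.1   83.9]
(array([20.9,  0.2, -2.9]), array([ 0.002, -0.02 , -0.001]))
```

View pics/t1.png

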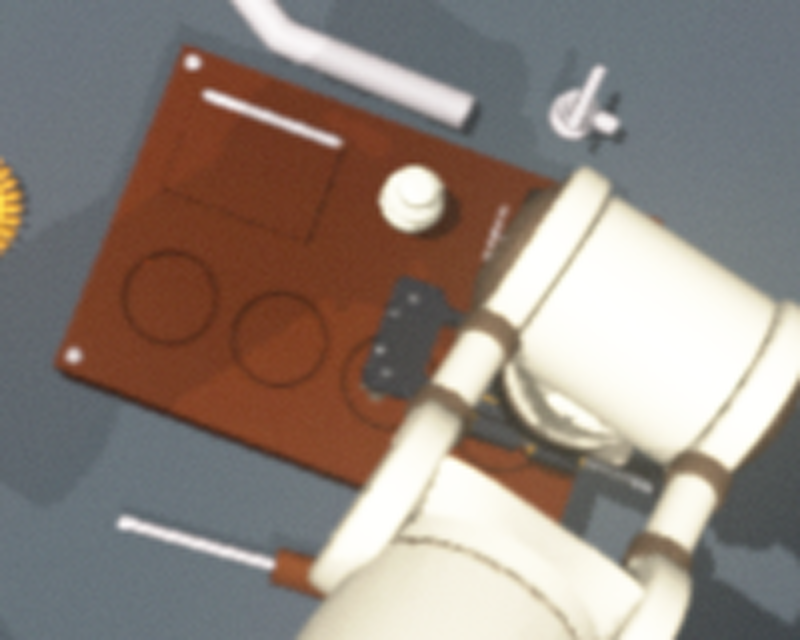

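The hand hides the toggle here, so I'll check it once the hand is clear. Next I'll feel disc 1.

>>> move_arm --pt "0 10 0 -3 0 -0.02 0" --pt "0 20 0 -3 0 -0.02 0" --pt "0 22 0 -3 0 -0.02 0" --pt "0 22 0 -3 0 -0.02 0"

```text
time: 5.05
ee_pos: [0.4637, -0.1369, 0.2519]
tool_rot: [110.0, 89.9, 93.2]
contact_force: [0.8, 0.1, -0.2]
opening: 0.0003
```

>>> move_arm --pt "0 1 0 0 0 0 0" --pt "0 2 0 0 0 0 0" --pt "0 3 0 0 0 0 0" --pt "0 3 0 0 0 0 0"

```text
time: 5.45
ee_pos: [0.4639, -0.1369, 0.2492]
tool_rot: [71.5, 89.9, 54.7]
contact_force: [-1.3, -0.0, 1.3]
opening: 0.0004
```

```bash
python3 st.py -44 -108 59
```

```text
5.45 F [-1.3 -0.   1.3] tip panel mm [ -43.6 -108.1   59.1]
(array([ 0.1,  0.2, -0.4]), array([ 0.002,  0.   , -0.001]))
```

Contact is at z ≈ 59. I'll press slightly.

>>> move_arm --pt "0 1 0 0 0 0 0" --pt "0 2 0 0 0 0 0" --pt "0 2 0 0 0 0 0"

```text
time: 5.75
ee_pos: [0.4639, -0.137, 0.2475]
tool_rot: [68.3, 90.0, 51.5]
contact_force: [-1.9, 0.2, 3.9]
opening: 0.0006
```

>>> move_arm --pt "0 1 0 0 0 0 0" --pt "0 2 0 0 0 0 0" --pt "0 2 0 0 0 0 0"

```text
time: 6.05
ee_pos: [0.4639, -0.137, 0.2455]
tool_rot: [67.0, 90.0, 50.3]
contact_force: [-1.8, 1.7, 4.0]
opening: 0.0002
```

Disc 1 sinks at a steady 4 N, 3.6 mm down, which is past a dead disc's limit. It's the catch, so I'll press it home.

>>> move_arm --pt "0 1 0 0 0 0 0" --pt "0 2 0 0 0 0 0" --pt "0 3 0 0 0 0 0" --pt "0 4 0 0 0 0 0" --pt "0 4 0 0 0 0 0"

```text
time: 6.55
ee_pos: [0.4639, -0.137, 0.2415]
tool_rot: [68.8, 90.0, 52.0]
contact_force: [-1.5, 1.8, 4.4]
opening: 0.0006
```

>>> move_arm --pt "0 1 0 0 0 0 0" --pt "0 2 0 0 0 0 0" --pt "0 2 0 0 0 0 0"

```text
time: 6.85
ee_pos: [0.4642, -0.137, 0.2413]
tool_rot: [134.6, 89.9, 117.9]
contact_force: [-9.0, 3.9, 22.3]
opening: 0.0006
```

It reached a hard stop at 8 mm with 22 N, so it's home. I'll retreat straight up and back.

>>> move_arm --pt "0 -5 0 0 0 0 0" --pt "0 -20 0 0 0 0 0" --pt "0 -60 0 0 0 0 0" --pt "0 -100 0 -20 0 0 0" --pt "0 -140 -20 -50 0 0 0" --pt "0 -160 -60 -70 0 0 0" --pt "0 -170 -100 -80 0 0 0" --pt "0 -170 -140 -80 0 0 0" --pt "0 -170 -160 -80 0 0 0" --pt "0 -170 -160 -80 0 0 0" --pt "0 -170 -160 -80 0 0 0"

```text
time: 7.95
ee_pos: [0.3416, -0.2673, 0.4107]
tool_rot: [123.8, 89.9, 107.0]
contact_force: [0.6, 0.3, 0.2]
opening: 0.0003
```

```bash
python3 st.py -44 -108 59; python3 - <<'E'
from h import *; from bench import cams
a=cams.read_camera("top"); d=cams.read_camera("side")
cv2.imwrite("pics/e.png",np.hstack([cv2.resize(x,(400,400)) for x in (a["pixels"][120:320,180:380],d["pixels"][150:350,160:360])]))
r=R.from_euler('z',-YAW,degrees=True)
for n,d in(("top",a),("side",d)):
    Q=r.apply((world(d).reshape(-1,3)-C))*1e3
    k=(abs(Q[:,0]-60)<45)&(abs(Q[:,1]+100)<20)&(Q[:,2]>118)&(Q[:,2]<150); print(n,"ball",k.sum(),Q[k].mean(0))
    k=(abs(Q[:,0]-50)<50)&(abs(Q[:,1]-95)<60)&(Q[:,2]>70)&(Q[:,2]<140); print(" door",k.sum(),Q[k].max(0),Q[k].min(0))
    k=np.hypot(Q[:,0]+45,Q[:,1]+108)<22; print(" disc1 z",np.median(Q[k,2]),[np.median(Q[np.hypot(Q[:,0]+45,Q[:,1]-y)<22,2]) for y in(-36,36,108)])
E
```

```text
7.95 F [0.6 0.3 0.2] tip panel mm [-123.1 -268.1  220.6]
(array([161.7, 160.1,  79.2]), array([ 0.001, -0.001, -0.002]))
top ball 97 [ 82.76880784 -97.43442718 133.9280204 ]
 door 425 [ 81.18909908 139.816939   115.89689015] [42.42594744 43.81381297 70.01344494]
 disc1 z 50.75443924558209 [np.float64(58.59603612322928), np.float64(58.79135255697654), np.float64(58.55119908358941)]
side ball 124 [  81.52840535 -105.81763107  130.69297495]
 door 326 [ 79.49105473 138.80559987 114.1791044 ] [40.96388377 40.79316398 70.02760364]
 disc1 z 49.10413635595579 [np.float64(56.69016126588389), np.float64(58.63625803300354), np.float64(58.84164688571225)]
```

View pics/e.png

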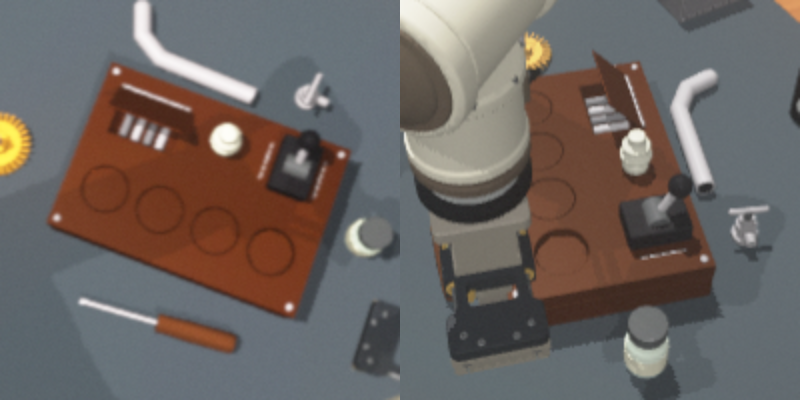

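Both views agree. The toggle ball is at panel x ≈ 82–83, leaning away. Disc 1 is 8 mm down, the door is up, and nothing else has moved.

```bash
python3 -c "
from bench import ctrl; print(ctrl.sign_off())"
```

```text
the job is handed in; nothing more can be done
None
```

The job is done and handed in at about 8 s of the 45 s allowed. I pushed the toggle fully over away from the robot first, then pressed the catch home, which raised the battery door.

- **Toggle:** it came up against a firm stop at about 13 N. After the hand was clear, both cameras put the ball at panel x of about 82–83 mm, where fully over should be 84 mm.
- **Catch:** it was disc 1, the first one I felt, so the other three discs were never touched. It sank at a steady 4 N and stopped hard 8 mm down at about 22 N. Camera depth afterwards put its top at about 50 mm, with the other three still at about 59 mm.
- **Door:** its near edge stands about 55 mm above the panel, where about 50 mm was expected. I did not touch it.
- **Everything else:** the other objects look undisturbed in the final views. The hand is shut and clear, and the wrist force reads about zero.

No check failed. The two cameras differed by a few millimetres on the ball's sideways position (−97 and −106 mm, where −100 mm was expected).

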